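# Rebuild a power tool's gear train on its two shafts

## Robot

A 6-joint arm with a two-finger parallel gripper is mounted at the origin on the work surface. World frame = base frame: x ahead of the robot, y to its left, z up, the work surface at z = 0. Lengths are in m, angles in rad, forces in N, time in s.
With the tool pointing down it reaches from about 0.4 to 0.825 m from the base axis. Payload 7 kg.
Tool frame: the origin (TCP) lies on the mounting face of the last link; the fingertips stand 178 mm ahead of it and the grasp point (between the pads) lies arm.grip_depth ahead of it (arm.grip_depth is the distance from the TCP to the grasp point, in m); z points along the fingers, y is the direction in which the jaws open and shut (so a half turn about z gives the same grasp; the last joint's range is limited). The gripper opens to 88 mm and grips with 3 to 60 N. Pads are 19 mm wide; open, the fingers measure 130 mm over their backs; the gripper's body (78 mm by 193 mm) begins 47 mm behind the grasp point.
Start: joints at [1.546, 0.359, 0.012, 0, -1.224, -0.288], TCP at [0.208, 0.642, 0.405] pointing down, gripper open.
Joint ranges: [-3.07, 3.07], [-1.43, 2.12], [-1.02, 1.25], [-3.03, 1.67], [-3.05, -0], [-3.03, 3.03]. Speed limits (rad/s): [2.39, 2.39, 3.01, 3.14, 3.14, 3.14].

## Interface

Orientations are given as [roll, pitch, yaw] about the fixed x, y, z axes, in that order (R = Rz(yaw) Ry(pitch) Rx(roll)).
In Python, from station import arm gives the robot as it stands.
- The arm moves only by the tool carry_out, never from a script. Its argument "targets" is a list that holds one entry, the list of rows, each a list of 7 numbers: the turn, a rotation vector about the tool's x, y, z in units of 8 degrees (1.0 is 8 degrees), then the shift along the tool's x, y, z in units of 2.5 cm (1.0 is 2.5 cm), then the opening, from -1 (shut) to 1 (fully open). A call has 1 to 20 rows; each row shifts and turns the commanded pose from where the row before left it, along the tool's axes as they then stand; what a row does not reach is not made up. A row lasts 1/8 s, in which the tool goes at most 62.5 mm and 10.7 degrees, less where a joint would pass 70% of its speed; a pose out of reach is approached as far as the arm can. A call with a number of a shift or a turn outside -1 to 1 is refused whole. A call with a gripper value outside its range is refused whole. The fingers move at their own pace and stop on an object; "squeeze" is the grip in N (left out, the last holds). Time passes only in rows, so rows that do not move let the fingers close. It gives the time, the measured TCP pose, the force and the opening at its end, in the units of the state.
- arm.get_state(): the state, without advancing time (a new reading comes with each control period).
- arm.grab_frame(name): name is "scene" or "top" or "wrist"; returns (picture, depth): 420x560x3 uint8, red, green, blue; 420x560 float32, m along the optical axis (not along the pixel's ray), 0 where there is no reading.
- arm.camera_model(name): a dict with "camera_matrix" (3x3 intrinsics, pixels), "distortion" ([k1, k2, p1, p2, k3] as OpenCV has them; the pictures are not rectified), "world_from_camera" (4x4, takes a point from camera to world coordinates). Camera axes: x right, y down, z forward; pixel columns grow to the right and rows downward; lengths in m; the calibration is good to about 2 mm. A picture is of the moment at which its call begins: read the wrist's pose just before it. camera_model takes no time and is no camera call; for the wrist camera it gives the pose at the moment of the call.
- arm.job_done(): hands the job in, once; it reports no verdict.
Trained networks look in the newest picture that a camera, given by its name, has taken for a name from the list of things; names that differ only in an ending like _2 or _b are one class to them, and where a whole thing is asked for, a point or a joint stands for the part that bears it (a point fixed in the world has none). Each returns a list of dicts, best first, with "conf" (0 to 1); they miss things now and then, are a little off and sometimes report something else, mostly with a low value. They report only what shows in the picture. A call takes as long as a camera call. They do not tell look-alikes from the thing itself.
- arm.spot_in(camera, query): "point" ([row, column] in pixels, amid what is visible of it).
- arm.landmark_of(camera, query): "point" ([row, column] in pixels: a listed point, or the origin of a listed thing).
The state is a dict: "t": time; "q": joint angles; "qd": joint speeds; "joint_efforts": joint torques, N m; "eef_pos": TCP position; "ee_rot": TCP orientation; "force": force on the tool from outside, world axes, zero at the start; "moment": the same for the moment, N m; "width": finger opening in m.
Only numpy, scipy, OpenCV 4.12 (cv2) and the standard library are available. Lean on these libraries where they do the work, as an engineer would, in place of code of your own. Each camera call takes 0.05 s, during which the arm holds its last target.

## Task

Refit the loose gear-train parts on the two upright shafts, each the same way up as it lies now. On the tall shaft goes the large gear first, right down on its shoulder, then the plain sleeve on the gear's hub, then the ball bearing on the sleeve; the narrow toothed pinion goes on the short shaft, right down on its shoulder. Lower every part down its shaft rather than letting it drop, and leave the bottle, the tub and the screwdriver where they are.

Things in the scene. Friction and masses are not known exactly. Their poses are not given: they have to be found in the camera images.
- gear: Large steel gear, lying flat with its hub up at the start. Toothed disc 88 mm across and 12 mm thick; on top of it a smooth round hub 40 mm across and 18 mm tall (30 mm overall), a good place to grip. Its 26 mm bore runs right through. Origin: centre of its underside; z up along the bore. About 0.5 kg.
- sleeve: Plain smooth steel spacer sleeve (tube), standing upright: 40 mm outside diameter, 24 mm tall. Its 26 mm bore runs right through. Origin: centre of its underside; z up along the bore. About 0.13 kg.
- bearing: Ball bearing, a smooth flat steel ring with a dark seal ring on its top face, lying flat: 58 mm outside diameter, 14 mm tall. Its 26 mm bore runs right through. Origin: centre of its underside; z up along the bore. About 0.2 kg.
- pinion: Narrow dark steel pinion with teeth along its whole height, standing upright: 48 mm across the teeth, 30 mm tall. Its 26 mm bore runs right through. Origin: centre of its underside; z up along the bore. About 0.25 kg.
- tall_holder: Round aluminium gear head fixed to the bench, 104 mm across, 20 mm high, tall upright shaft at its centre. Shoulder round the shaft: 34 mm across, top 24 mm above the bench. Shaft 18 mm thick, straight to 86 mm above the bench, tapering to 8 mm at its end at 92 mm. Origin: underside centre, on the shaft's axis; z up. Stacked undersides above the bench: gear 24, sleeve 54, bearing 78 mm.
- short_holder: Square grey motor plate fixed to the bench, 92 by 92 mm, 20 mm high, short upright shaft at its centre. Shoulder round the shaft: 34 mm across, top 24 mm above the bench. Shaft 18 mm thick, straight to 58 mm above the bench, tapering to 8 mm at its end at 64 mm. Origin: underside centre, on the shaft's axis; z up.
- oil_bottle: Bystander: small white bottle with a black cap, 44 mm across, 85 mm tall, standing at the far side of the work. Origin: centre of its underside.
- tub: Bystander: open white plastic tub, 84 mm across the rim, 50 mm tall. Origin: centre of its underside.
- screwdriver: Bystander: screwdriver lying flat at the far left. Origin: under its middle; it lies along its x axis, handle to -x.
There are look-alikes about, which are no part of the job. Leave any white look-alike of the pinion alone.

How it is judged:
At the end, for the whole second after the job is handed in: On the tall shaft: gear on the shoulder hub up, sleeve on the hub, bearing on the sleeve; on the short shaft: pinion on the shoulder. Each part's underside is within 3 mm of its stacked height and within 8 mm of the shaft's axis, upright within 0.08 rad, at rest (horizontal distance between each of gear, sleeve, bearing and tall_holder below 0.008 m and z of gear in the frame of tall_holder between 0.021 and 0.027 m and angle between each of gear, sleeve, bearing, pinion's own z axis and vertical below 0.08 rad and linear speed of each of gear, sleeve, bearing, pinion below 0.02 m/s and z of sleeve in the frame of tall_holder between 0.051 and 0.057 m and z of bearing in the frame of tall_holder between 0.075 and 0.081 m and horizontal distance between pinion and short_holder below 0.008 m and z of pinion in the frame of short_holder between 0.021 and 0.027 m); the robot touches nothing.
It fails at once if a part is dropped down its shaft (faster than 0.6 m/s there, a fall of about 20 mm) ((horizontal distance between gear and tall_holder below 0.02 m and z of gear in the frame of tall_holder below 0.064 m and linear speed of gear above 0.6 m/s) or (horizontal distance between sleeve and tall_holder below 0.02 m and z of sleeve in the frame of tall_holder below 0.094 m and linear speed of sleeve above 0.6 m/s) or (horizontal distance between bearing and tall_holder below 0.02 m and z of bearing in the frame of tall_holder below 0.118 m and linear speed of bearing above 0.6 m/s) or (horizontal distance between pinion and short_holder below 0.02 m and z of pinion in the frame of short_holder below 0.064 m and linear speed of pinion above 0.6 m/s)).
It fails at once if the bottle, the tub or the screwdriver is pushed more than 30 mm from its place (distance of any of oil_bottle, tub, screwdriver from where it was at the start of the episode above 0.03 m).
It also fails if it takes over 122 s, if anything falls off the work surface, if the arm or the gripper's body presses on something with over 40 N, if the wrist force passes 120 N, or if a joint passes its speed limit or range.

## Working session

There is one attempt and no reset: what is moved stays moved. The work goes in short steps, Python scripts to look and compute and a tool call to move; the robot and the scene stay as the last step left them, time stands still between calls to the robot, and variables do not carry over. Pictures are saved under pics/ and viewed, and the job is handed in when it is done.

Besides the shell and the picture viewer there is one more tool, called after "Call:" as name(argument=value, ...) on one line, values as JSON. carry_out: Moves the arm, as the interface text tells. Its arguments: {"type":"object","properties":{"targets":{"type":"array"},"squeeze":{"type":"number"}},"required":["targets"]}

```bash
ls; mkdir -p pics; python3 - <<'E'
from station import arm
import cv2, numpy as np
s=arm.get_state(); print({k:np.round(v,3).tolist() for k,v in s.items()}, arm.grip_depth)
for n in ["scene","top"]:
    p,d=arm.grab_frame(n); cv2.imwrite(f"pics/{n}0.png",p[:,:,::-1]); np.save(f"{n}0d.npy",d); np.save(f"{n}0p.npy",p)
    m=arm.camera_model(n); print(n,np.round(m["camera_matrix"],1).tolist(),m["distortion"],np.round(m["world_from_camera"],3).tolist())
    for q in ["gear","sleeve","bearing","pinion","tall_holder","short_holder","oil_bottle","tub","screwdriver"]:
        print(q,[(np.round(r["point"]).tolist(),round(r["conf"],2)) for r in arm.landmark_of(n,q)])
E
```

```text
pics
{'t': 0.0, 'q': [1.546, 0.359, 0.011, -0.0, -1.224, -0.288], 'qd': [0.002, -0.0, 0.0, -0.001, -0.001, -0.0], 'joint_efforts': [-0.0, -58.271, 29.306, 6.997, 0.007, -0.0], 'eef_pos': [0.208, 0.642, 0.404], 'ee_rot': [3.14, -0.0, -0.313], 'force': [-0.515, 0.315, -0.075], 'moment': [-0.023, -0.024, 0.076], 'width': 0.088} 0.1593
scene [[480.9, 0.0, 282.2], [0.0, 480.9, 209.1], [0.0, 0.0, 1.0]] [-0.05323024  0.          0.          0.          0.        ] [[0.834, 0.299, -0.463, 1.024], [0.551, -0.478, 0.684, -0.68], [-0.017, -0.826, -0.564, 0.627], [0.0, 0.0, 0.0, 1.0]]
gear [([227.0, 238.0], 0.97)]
sleeve [([302.0, 125.0], 0.64)]
bearing [([248.0, 319.0], 0.81)]
pinion [([179.0, 312.0], 0.89), ([178.0, 279.0], 0.81), ([162.0, 307.0], 0.72), ([244.0, 393.0], 0.58), ([160.0, 275.0], 0.54)]
tall_holder [([291.0, 248.0], 0.76), ([226.0, 234.0], 0.41), ([243.0, 319.0], 0.4)]
short_holder [([195.0, 350.0], 0.87)]
oil_bottle [([247.0, 395.0], 0.59)]
tub [([380.0, 229.0], 0.88)]
screwdriver [([173.0, 400.0], 0.92)]
top [[477.1, 0.0, 282.0], [0.0, 477.1, 211.2], [0.0, 0.0, 1.0]] [-0.15846104  0.          0.          0.          0.        ] [[-0.007, -0.996, 0.092, 0.444], [-1.0, 0.007, -0.0, 0.029], [-0.0, -0.092, -0.996, 1.351], [0.0, 0.0, 0.0, 1.0]]
gear [([252.0, 304.0], 0.59)]
sleeve [([254.0, 404.0], 0.44)]
bearing [([188.0, 285.0], 0.68)]
pinion [([234.0, 210.0], 0.76), ([254.0, 185.0], 0.67), ([287.0, 195.0], 0.67), ([265.0, 219.0], 0.47)]
tall_holder [([200.0, 353.0], 0.68), ([141.0, 257.0], 0.48)]
short_holder [([197.0, 218.0], 0.85)]
oil_bottle [([142.0, 257.0], 0.49), ([255.0, 403.0], 0.45)]
tub [([162.0, 412.0], 0.78)]
screwdriver [([176.0, 158.0], 0.91), ([258.0, 400.0], 0.6)]
```

View pics/scene0.png

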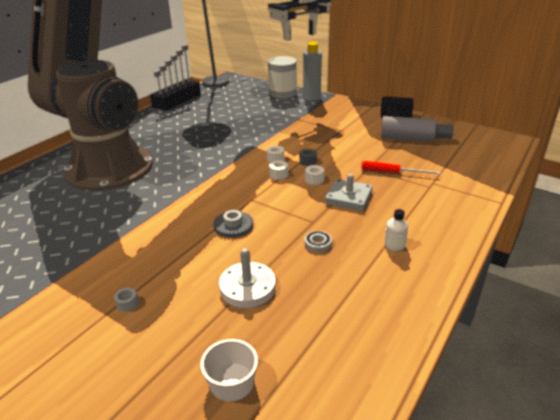

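View pics/top0.png

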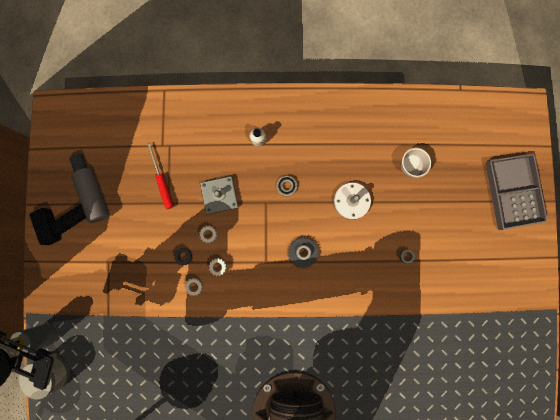

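```bash
python3 - <<'E'
import cv2
p=cv2.imread("pics/top0.png")[110:310,140:440]; cv2.imwrite("pics/top0c.png",cv2.resize(p,(800,533),interpolation=cv2.INTER_CUBIC))
p=cv2.imread("pics/scene0.png")[130:340,90:430]; cv2.imwrite("pics/scene0c.png",cv2.resize(p,(800,494),interpolation=cv2.INTER_CUBIC))
E
```

```text
(no output)
```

View pics/top0c.png

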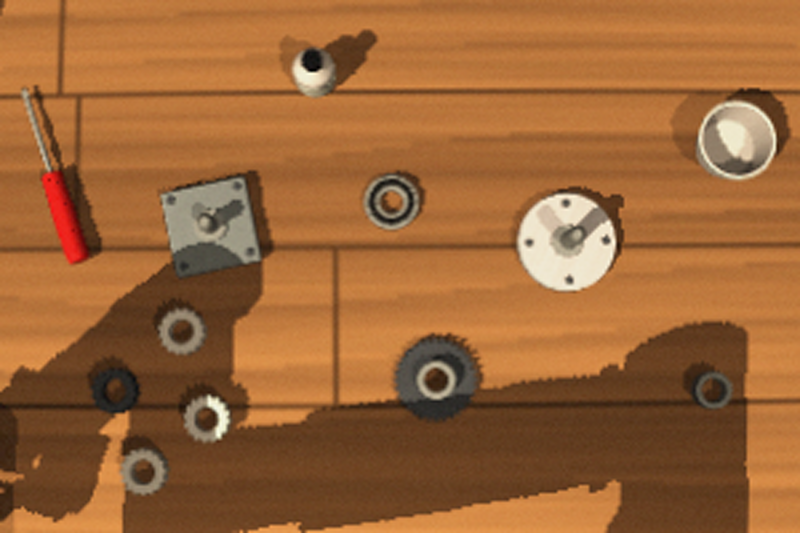

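View pics/scene0c.png

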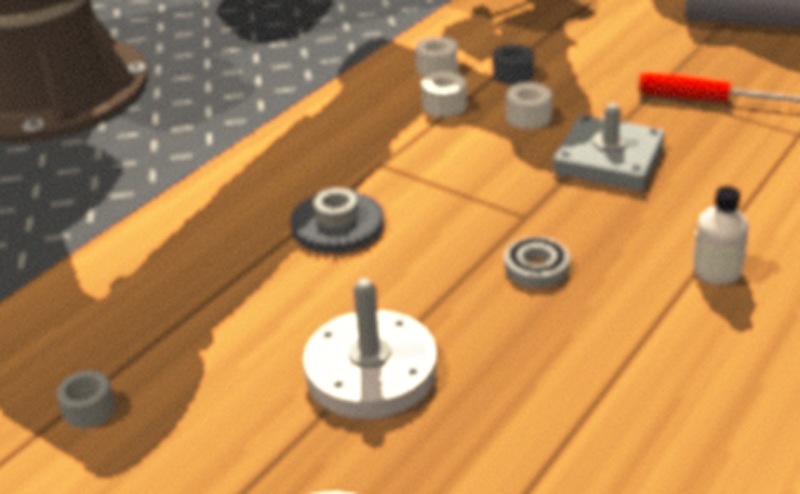

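The pinion could be any of four toothed rings in the top view. The dark one is at (row 256, col 183). Three pale ones are at (234,208), (267,218) and (286,194). Only (256,183) is dark, and both crops confirm it. The gear is at (252,304), the bearing at (185,287), the sleeve at (256,407), the tall holder at (200,353) and the short holder at (195,219).

```bash
cat > h.py <<'E'
import numpy as np, cv2
from scipy.spatial.transform import Rotation as R
def ray(m,rc,z):
    rc=np.atleast_2d(rc).astype(float)
    u=cv2.undistortPoints(rc[:,None,::-1].copy(),np.array(m["camera_matrix"]),np.array(m["distortion"]))[:,0]
    T=np.array(m["world_from_camera"]); d=np.c_[u,np.ones(len(u))]@T[:3,:3].T; o=T[:3,3]
    return o+d*((z-o[2])/d[:,2])[:,None]
def cloud(m,d):
    h,w=d.shape; r,c=np.mgrid[:h,:w]
    u=cv2.undistortPoints(np.stack([c,r],-1).reshape(-1,1,2).astype(float),np.array(m["camera_matrix"]),np.array(m["distortion"]))[:,0]
    T=np.array(m["world_from_camera"]); P=np.c_[u,np.ones(len(u))]*d.reshape(-1,1)
    P=P@T[:3,:3].T+T[:3,3]; P[d.ravel()==0]=np.nan
    return P.reshape(h,w,3)
E
python3 - <<'E'
from h import *
from station import arm
m=arm.camera_model("top"); d=np.load("top0d.npy"); C=cloud(m,d)
# visible top-ring pixel guesses & height
for n,rc,z,r in [("gear",(252,304),.03,.05),("sleeve",(256,407),.024,.03),("bearing",(185,287),.014,.04),("pinion",(256,183),.03,.03),("w1",(234,208),.03,.03),("w2",(267,218),.03,.03),("w3",(286,194),.03,.03),("tall",(200,353),.02,.06),("short",(195,219),.02,.06),("bottle",(135,258),.085,.03),("tub",(162,416),.05,.05)]:
    p=ray(m,rc,z)[0]
    k=(np.hypot(C[...,0]-p[0],C[...,1]-p[1])<r)&(C[...,2]>0.008)
    Q=C[k]; (cx,cy),rad=cv2.minEnclosingCircle(Q[:,:2].astype(np.float32))
    print(n,np.round(p,3),len(Q),"circ",round(cx,4),round(cy,4),round(rad,4),"zmax",np.round(np.percentile(Q[:,2],[50,95,100]),3))
E
```

```text
gear [ 0.452 -0.032  0.03 ] 597 circ 0.4546 -0.0285 0.0468 zmax [0.013 0.03  0.037]
sleeve [ 0.438 -0.321  0.024] 121 circ 0.4337 -0.3215 0.0247 zmax [0.022 0.028 0.031]
bearing [0.642 0.013 0.014] 257 circ 0.6406 0.0145 0.0291 zmax [0.014 0.019 0.022]
pinion [0.443 0.304 0.03 ] 179 circ 0.4395 0.3057 0.0275 zmax [0.029 0.034 0.036]
w1 [0.504 0.234 0.03 ] 186 circ 0.5034 0.2356 0.0247 zmax [0.029 0.034 0.037]
w2 [0.412 0.206 0.03 ] 170 circ 0.4136 0.2088 0.024 zmax [0.029 0.034 0.035]
w3 [0.36  0.273 0.03 ] 181 circ 0.3583 0.2766 0.0248 zmax [0.028 0.035 0.036]
tall [ 0.597 -0.172  0.02 ] 1070 circ 0.5952 -0.1697 0.053 zmax [0.02  0.034 0.095]
short [0.614 0.205 0.02 ] 1060 circ 0.614 0.205 0.0597 zmax [0.02  0.028 0.069]
bottle [0.769 0.092 0.085] 241 circ 0.7768 0.0948 0.0224 zmax [0.059 0.087 0.091]
tub [ 0.7   -0.349  0.05 ] 430 circ 0.6985 -0.352 0.045 zmax [0.037 0.052 0.057]
```

Call:
carry_out(targets=[[[0,0,-0.75,0,0,0,0.5],[0,0,-0.75,0,0,0,0.5],[0,0,-0.74,0,0,0,0.5],[0,0,0,0.66,0.96,0.14,0.5],[0,0,0,0.66,0.96,0.14,0.5],[0,0,0,0.66,0.96,0.14,0.5],[0,0,0,0.66,0.96,0.14,0.5],[0,0,0,0.66,0.96,0.14,0.5],[0,0,0,0.66,0.96,0.14,0.5],[0,0,0,0.66,0.96,0.14,0.5],[0,0,0,0.66,0.96,0.14,0.5],[0,0,0,0.66,0.96,0.14,0.5],[0,0,0,0.66,0.96,0.14,0.5],[0,0,0,0.66,0.96,0.14,0.5],[0,0,0,0.66,0.96,0.14,0.5],[0,0,0,0.66,0.96,0.14,0.5],[0,0,0,0.66,0.96,0.14,0.5],[0,0,0,0,0,0,0.5]]])

```text
t: 3.25
eef_pos: [0.4395, 0.3041, 0.3553]
ee_rot: [3.141, 0.0, -0.002]
force: [-0.1, 0.9, 0.6]
width: 0.0656
```

```bash
cat >> h.py <<'E'
def show(arm,name):
    m=arm.camera_model("wrist"); p,d=arm.grab_frame("wrist"); cv2.imwrite(f"pics/{name}.png",p[:,:,::-1]); np.save(name+"d.npy",d); np.save(name+"p.npy",p)
    s=arm.get_state(); print("pos",np.round(s["eef_pos"],4),"rot",np.round(s["ee_rot"],4),"t",round(s["t"],2),"w",round(s["width"],4),"F",np.round(s["force"],1),"q",np.round(s["q"],2))
    return m,p,d
def near(m,d,xy,r,zmin,zmax=.2):
    C=cloud(m,d); k=(np.hypot(C[...,0]-xy[0],C[...,1]-xy[1])<r)&(C[...,2]>zmin)&(C[...,2]<zmax)
    Q=C[k]
    if len(Q)<20: print("few"); return None
    (cx,cy),rad=cv2.minEnclosingCircle(Q[:,:2].astype(np.float32))
    lo,hi=np.percentile(Q[:,:2],1,axis=0),np.percentile(Q[:,:2],99,axis=0)
    print("n",len(Q),"circ",np.round([cx,cy,rad],4),"bbox mid",np.round((lo+hi)/2,4),"size",np.round(hi-lo,4),"z",np.round(np.percentile(Q[:,2],[2,50,95]),4))
    return Q
E
python3 - <<'E'
from h import *
from station import arm
m,p,d=show(arm,"w1"); print(np.round(m["world_from_camera"],3).tolist())
near(m,d,(.4395,.3057),.032,.02)
near(m,d,(.614,.205),.015,.035)
E
```

```text
pos [0.4392 0.305  0.3556] rot [ 3.1415e+00  1.0000e-04 -1.9000e-03] t 3.3 w 0.0657 F [-0.5 -0.1  0.4] q [ 0.97  0.17 -0.37  0.   -1.04  0.6 ]
[[-0.002, -0.961, -0.276, 0.515], [-1.0, 0.002, 0.001, 0.306], [0.0, 0.276, -0.961, 0.335], [0.0, 0.0, 0.0, 1.0]]
n 1361 circ [0.4412 0.3039 0.0304] bbox mid [0.4431 0.3096] size [0.0449 0.0455] z [0.0215 0.0298 0.0311]
few
```

View pics/w1.png

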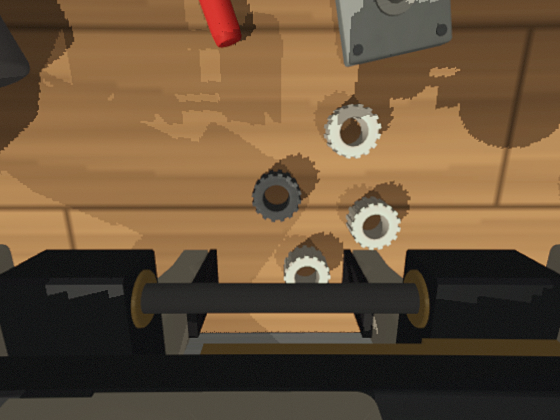

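The wrist view shows the dark pinion at (195,277), with the three white look-alikes at (130,353), (223,375) and (265,307).

```bash
cat >> h.py <<'E'
from scipy.optimize import least_squares
def topfit(m,d,xy,r,z,tol=.004,rin=.013,rout=None):
    """centre of an annular top face at height z: hull circle of top points + bore"""
    C=cloud(m,d); k=(np.hypot(C[...,0]-xy[0],C[...,1]-xy[1])<r)&(abs(C[...,2]-z)<tol)
    k=k.astype(np.uint8); n,l,st,ce=cv2.connectedComponentsWithStats(k)
    i=1+np.argmax(st[1:,4]); k=(l==i).astype(np.uint8)
    cs,h=cv2.findContours(k,cv2.RETR_CCOMP,cv2.CHAIN_APPROX_NONE)
    for j,c in enumerate(cs):
        if len(c)<15: continue
        W=ray(m,c[:,0,::-1],z)[:,:2]
        f=lambda v:np.hypot(W[:,0]-v[0],W[:,1]-v[1])-v[2]
        s=least_squares(f,[*W.mean(0),.02],loss="soft_l1",f_scale=.001)
        print("hole" if h[0][j][3]>=0 else "outer",np.round(s.x,4),"n",len(c),"rms",round(float(np.sqrt(np.mean(s.fun**2))),4))
E
python3 - <<'E'
from h import *
from station import arm
m=arm.camera_model("wrist");d=np.load("w1d.npy")
topfit(m,d,(.441,.305),.03,.03)
C=cloud(m,d); print(np.round(C[195:196,250:305:3,2],3))
E
```

```text
outer [0.4425 0.311  0.0227] n 172 rms 0.001
hole [0.4429 0.3111 0.013 ] n 77 rms 0.0003
[[-0.     0.03   0.031  0.031  0.03  -0.     0.001  0.002 -0.001 -0.001
  -0.001 -0.001 -0.     0.029  0.03   0.032  0.032  0.001 -0.   ]]
```

```bash
python3 - <<'E'
from h import *
from station import arm
m,p,d=show(arm,"w2"); topfit(m,d,(.441,.308),.03,.03); print(np.round(np.array(m["world_from_camera"])[:3,3],4))
mt=arm.camera_model("top"); dt=np.load("top0d.npy")
for n,xy,z,r in [("pin",(.441,.308),.03,.03),("gear",(.4546,-.0285),.03,.03),("sleeve",(.4337,-.3215),.024,.03),("bear",(.6406,.0145),.014,.035)]: print(n); topfit(mt,dt,xy,r,z,.006)
E
```

```text
pos [0.439  0.3056 0.3557] rot [-3.1415e+00 -1.0000e-04 -1.2000e-03] t 3.35 w 0.0655 F [-0.2 -0.5  0.4] q [ 0.97  0.17 -0.37  0.   -1.04  0.59]
outer [0.4428 0.3101 0.0227] n 171 rms 0.0009
hole [0.443 0.31  0.013] n 74 rms 0.0003
[0.5145 0.307  0.3357]
pin
outer [0.4431 0.3063 0.0219] n 50 rms 0.0012
hole [0.443  0.3073 0.0142] n 29 rms 0.0008
gear
outer [ 0.451  -0.0291  0.0177] n 39 rms 0.0012
hole [ 0.4512 -0.0288  0.0137] n 28 rms 0.0012
sleeve
outer [ 0.4387 -0.3221  0.0192] n 39 rms 0.001
hole [ 0.4384 -0.3213  0.0141] n 28 rms 0.001
bear
outer [0.64   0.0144 0.0275] n 56 rms 0.001
hole [0.64   0.014  0.0139] n 28 rms 0.0011
```

Call:
carry_out(targets=[[[0,0,0,0.16,-0.14,0.6,0.5],[0,0,0,0,0,1,0.5],[0,0,0,0,0,1,0.5],[0,0,0,0,0,1,0.5],[0,0,0,0,0,1,0.5],[0,0,0,0,0,1,0.5],[0,0,0,0,0,0.7,0.5],[0,0,0,0,0,0.5,0.5],[0,0,0,0,0,0,0.5],[0,0,0,0,0,0,-0.1],[0,0,0,0,0,0,-0.1],[0,0,0,0,0,0,-0.3],[0,0,0,0,0,0,-0.3],[0,0,0,0,0,0,-0.3]]], squeeze=30)

```text
t: 5.1
eef_pos: [0.4428, 0.3095, 0.1863]
ee_rot: [-3.142, -0.0, -0.0]
force: [-0.6, -2.7, 6.0]
width: 0.0437
```

```bash
python3 - <<'E'
from h import *
from station import arm
m,p,d=show(arm,"w3")
E
```

```text
pos [0.4428 0.3095 0.1863] rot [ 3.1416e+00 -3.0000e-04  0.0000e+00] t 5.15 w 0.0437 F [-0.3 -3.9  5.9] q [ 0.97  0.38 -0.54  0.   -0.65  0.6 ]
```

View pics/w3.png

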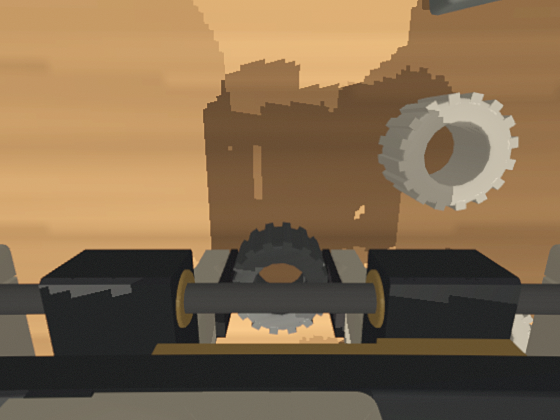

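The pinion is gripped: the width reads 43.7 mm and it sits between the pads at (280,280). I'll lift it and look at the short shaft.

Call:
carry_out(targets=[[[0,0,0,0,0,-0.4,-0.3],[0,0,0,0,0,-1,-0.3],[0,0,0,0,0,-1,-0.3],[0,0,0,0,0,-1,-0.3],[0,0,0,0,0,-1,-0.3],[0,0,0,0.85,0.7,0,-0.3],[0,0,0,0.85,0.7,0,-0.3],[0,0,0,0.85,0.7,0,-0.3],[0,0,0,0.85,0.7,0,-0.3],[0,0,0,0.85,0.7,0,-0.3],[0,0,0,0.85,0.7,0,-0.3],[0,0,0,0,0,0,-0.3],[0,0,0,0,0,0,-0.3]]])

```text
t: 6.78
eef_pos: [0.5699, 0.2047, 0.2956]
ee_rot: [-3.141, 0.0, -0.001]
force: [0.0, -0.0, -3.0]
width: 0.0438
```

```bash
cat >> h.py <<'E'
def shaft(m,d,xy,zs,ztop):
    C=cloud(m,d); k=(np.hypot(C[...,0]-xy[0],C[...,1]-xy[1])<.025)&(C[...,2]>zs)&(C[...,2]<ztop+.01)
    Q=C[k]; print("shaft pts",len(Q))
    if len(Q)<10: return
    o=np.array(m["world_from_camera"])[:3,3]
    # straight part: fit circle of known radius 9 mm
    s=Q[Q[:,2]<ztop-.008]
    if len(s)>20:
        f=lambda v:np.hypot(s[:,0]-v[0],s[:,1]-v[1])-.009
        v0=s[:,:2].mean(0)+.006*(s[:,:2].mean(0)-o[:2])/np.linalg.norm(s[:,:2].mean(0)-o[:2])
        r=least_squares(f,v0,loss="soft_l1",f_scale=.001); print("axis fit",np.round(r.x,4),"n",len(s),"rms",round(float(np.sqrt(np.mean(r.fun**2))),4))
    t=Q[Q[:,2]>ztop-.002]
    if len(t): print("tip",np.round(t[:,:2].mean(0),4),np.round(t[:,2].mean(),4),len(t))
E
python3 - <<'E'
from h import *
from station import arm
m,p,d=show(arm,"w4")
shaft(m,d,(.614,.205),.03,.064)
p,d=arm.grab_frame("top"); m=arm.camera_model("top"); cv2.imwrite("pics/top1.png",cv2.resize(p[120:320,140:420,::-1],(800,571)))
d=np.load("top0d.npy"); shaft(m,d,(.614,.205),.035,.064); shaft(m,d,(.597,-.172),.035,.092)
E
```

```text
pos [0.5697 0.2049 0.2957] rot [-3.1414e+00  3.0000e-04  0.0000e+00] t 6.83 w 0.0437 F [-0.2  0.3 -3.1] q [ 0.67  0.34 -0.29 -0.   -0.95  0.9 ]
shaft pts 620
axis fit [0.6156 0.2102] n 66 rms 0.0001
tip [0.616  0.2102] 0.0636 226
shaft pts 42
tip [0.6137 0.2043] 0.0648 13
shaft pts 54
axis fit [ 0.5965 -0.17  ] n 24 rms 0.0005
tip [ 0.5954 -0.17  ] 0.0926 12
```

View pics/w4.png

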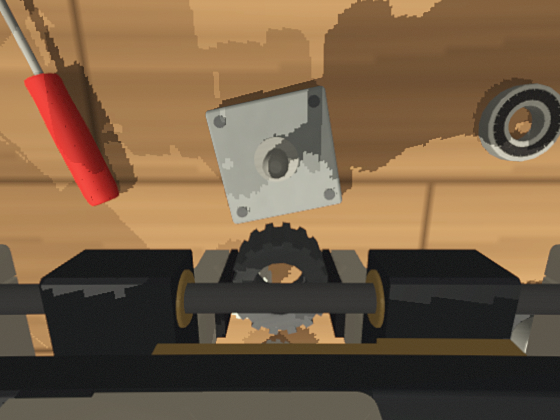

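The wrist view shows the short shaft at (163,278) with the pinion held below it. The wrist and top cameras disagree by about 6 mm in y. I'll measure the held pinion with the wrist camera too, so its bias cancels.

```bash
python3 - <<'E'
from h import *
from station import arm
m=arm.camera_model("wrist"); d=np.load("w4d.npy"); C=cloud(m,d)
x,y=.57,.205
k=(np.hypot(C[...,0]-x,C[...,1]-y)<.03)&(C[...,2]>.09)&(C[...,2]<.15)
Q=C[k]; print(np.histogram(Q[:,2],bins=np.arange(.09,.151,.004)))
T=Q[(Q[:,2]>.134)&(Q[:,2]<.146)]; print(np.median(T[:,2]))
f=lambda v,W,r:np.hypot(W[:,0]-v[0],W[:,1]-v[1])-r
topfit(m,d,(x,y),.026,float(np.median(T[:,2])),.004)
km=((np.hypot(C[...,0]-x,C[...,1]-y)<.03)&(abs(C[...,2]-.14)<.006)).astype(np.uint8)*255
p=np.load("w4p.npy").copy(); p[km>0]=[255,0,0]; cv2.imwrite("pics/m4.png",cv2.resize(p[200:350,180:380,::-1],(800,600)))
E
```

```text
(array([   0,    0,    0,    0,   25,  179,  222,  282,  298,  321,  373,
        474, 3390,  119,  145]), array([0.09 , 0.094, 0.098, 0.102, 0.106, 0.11 , 0.114, 0.118, 0.122,
       0.126, 0.13 , 0.134, 0.138, 0.142, 0.146, 0.15 ]))
0.13936097623321755
outer [0.571  0.2066 0.0217] n 318 rms 0.0051
```

View pics/m4.png

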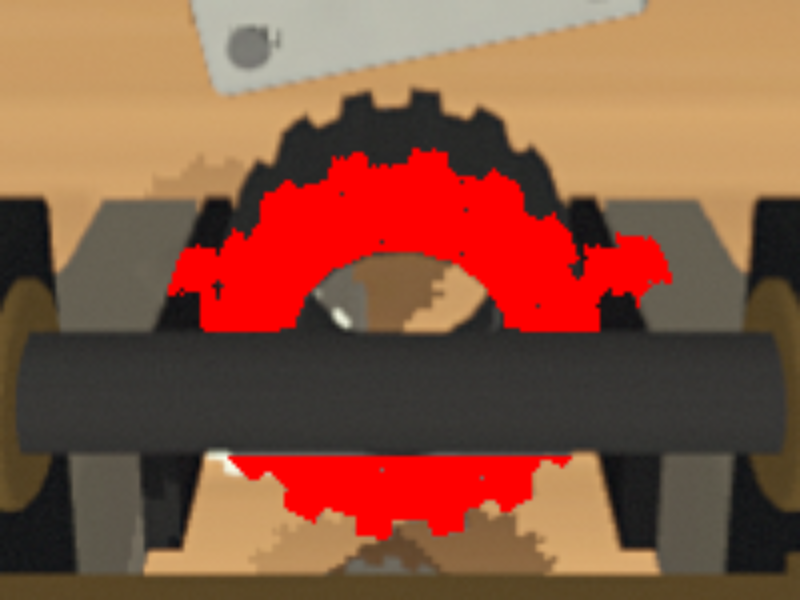

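View pics/top1.png

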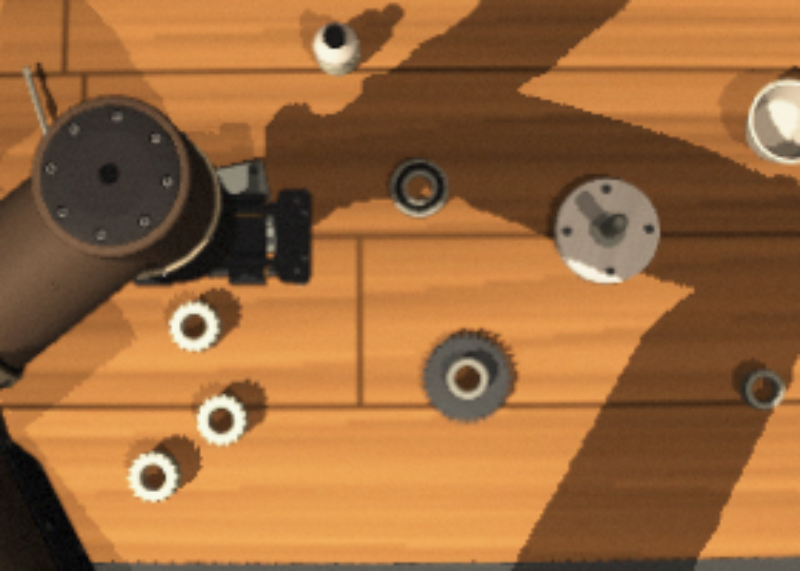

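```bash
python3 - <<'E'
from h import *
from station import arm
m=arm.camera_model("wrist")
c=lambda pts:np.array([[200+b/4,180+a/4] for a,b in pts])
W=ray(m,c([(345,155),(430,152),(280,185),(505,178),(375,535),(440,530),(300,512),(515,508)]),.1394)[:,:2]
r=least_squares(lambda v:np.hypot(W[:,0]-v[0],W[:,1]-v[1])-v[2],[.57,.205,.023]);print("outer",np.round(r.x,4),np.round(r.fun*1e3,1))
W=ray(m,c([(300,325),(315,290),(350,263),(400,253),(450,262),(485,290),(503,325)]),.1394)[:,:2]
r=least_squares(lambda v:np.hypot(W[:,0]-v[0],W[:,1]-v[1])-v[2],[.57,.205,.013]);print("bore",np.round(r.x,4),np.round(r.fun*1e3,1))
E
```

```text
outer [0.5694 0.2072 0.0249] [ 0.3  0.1 -0.1 -0.3  0.1 -0.3 -0.1  0.3]
bore [0.5699 0.2071 0.0122] [-0.1  0.2  0.1 -0.2  0.1 -0.   0. ]
```

Call:
carry_out(targets=[[[0,0,0,0.9,-0.1,0,-0.3],[0,0,0,0.94,0,0,-0.3],[0,0,0,0,0,0.8,-0.3],[0,0,0,0,0,0.7,-0.3],[0,0,0,0,0,0,-0.3],[0,0,0,0,0,0,-0.3]]])

```text
t: 7.62
eef_pos: [0.6162, 0.2075, 0.2587]
ee_rot: [-3.142, -0.001, 0.001]
force: [-0.3, 0.3, -2.5]
width: 0.0436
```

```bash
python3 - <<'E'
from h import *
from station import arm
m,p,d=show(arm,"w5")
cv2.imwrite("pics/m5.png",cv2.resize(p[200:350,180:380,::-1],(800,600)))
E
```

```text
pos [0.6163 0.2076 0.259 ] rot [-3.1411e+00 -1.1000e-03  6.0000e-04] t 7.67 w 0.044 F [ 0.8 -0.4 -2.2] q [ 0.62  0.44 -0.22  0.   -0.91  0.95]
```

View pics/m5.png

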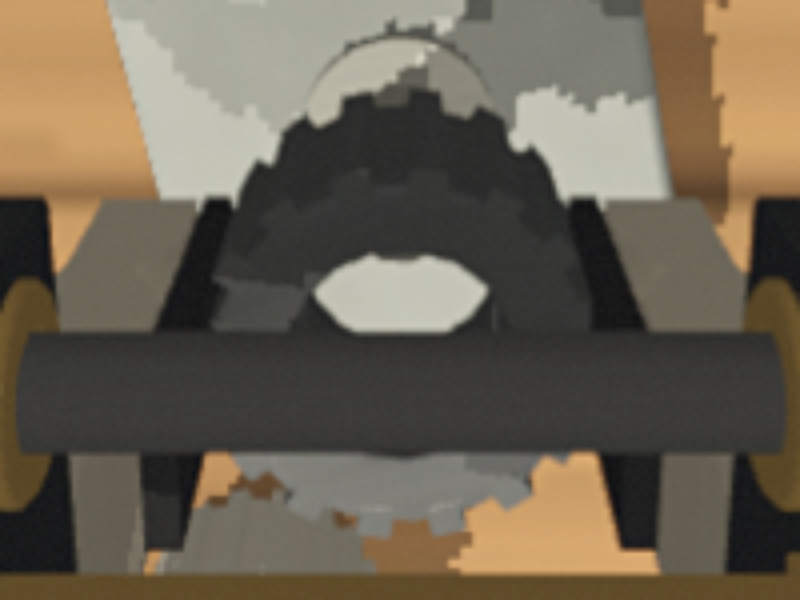

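```bash
python3 - <<'E'
from h import *
from station import arm
m=arm.camera_model("wrist")
c=lambda pts:np.array([[200+b/4,180+a/4] for a,b in pts])
W=ray(m,c([(308,105),(325,72),(360,45),(400,36),(440,45),(475,72),(492,100)]),.024)[:,:2]
r=least_squares(lambda v:np.hypot(W[:,0]-v[0],W[:,1]-v[1])-.017,[.615,.205]);print("shoulder",np.round(r.x,4),np.round(r.fun*1e3,1))
W=ray(m,c([(315,290),(375,253),(400,258),(430,254),(487,290)]),.073)[:,:2]; print(W)
W=ray(m,c([(345,175),(430,172),(280,208),(505,200),(375,535),(440,530)]),.103)[:,:2]
r=least_squares(lambda v:np.hypot(W[:,0]-v[0],W[:,1]-v[1])-v[2],[.615,.205,.023]);print("pin",np.round(r.x,4),np.round(r.fun*1e3,1))
E
```

```text
shoulder [0.6158 0.2097] [-0.2 -0.1  0.1  0.2  0.  -0.2 -0.1]
[[0.60943983 0.22166896]
 [0.61507749 0.21324265]
 [0.61432552 0.20976978]
 [0.61493507 0.20560292]
 [0.60946738 0.19758364]]
pin [0.6153 0.21   0.0236] [ 0.3  0.1 -0.3 -0.1  0.2 -0.1]
```

The pinion and shoulder centres agree within 0.5 mm in the same view, so I'm lowering it.

Call:
carry_out(targets=[[[0,0,0,0,0,0.3,-0.3],[0,0,0,0,0,0.3,-0.3],[0,0,0,0,0,0.3,-0.3],[0,0,0,0,0,0.3,-0.3],[0,0,0,0,0,0.3,-0.3],[0,0,0,0,0,0.25,-0.3],[0,0,0,0,0,0.1,-0.3],[0,0,0,0,0,0.08,-0.3],[0,0,0,0,0,0,-0.3],[0,0,0,0,0,0,-0.3]]])

```text
t: 8.93
eef_pos: [0.6163, 0.2072, 0.2104]
ee_rot: [-3.141, -0.0, 0.0]
force: [-1.4, 0.1, 0.5]
width: 0.0437
```

Call:
carry_out(targets=[[[0,0,0,0,0,0,0.2],[0,0,0,0,0,0,0.5],[0,0,0,0,0,0,0.5],[0,0,0,0,0,-0.3,0.5],[0,0,0,0,0,-0.8,0.5],[0,0,0,0,0,-1,1],[0,0,0,0,0,-1,1],[0,0,0,0,0,-1,1],[0,0,0,0,0,-0.9,1],[0,0,0,0,0,0,1],[0,0,0,0,0,0,1]]])

```text
t: 10.3
eef_pos: [0.6159, 0.2071, 0.3347]
ee_rot: [-3.141, 0.0, -0.0]
force: [0.7, 0.1, 0.6]
width: 0.0877
```

```bash
python3 - <<'E'
from h import *
from station import arm
m,p,d=show(arm,"w6")
topfit(m,d,(.616,.2085),.03,.054)
C=cloud(m,d); k=(np.hypot(C[...,0]-.616,C[...,1]-.209)<.025)&(C[...,2]>.04); print(np.histogram(C[k][:,2],bins=np.arange(.04,.08,.004)))
E
```

```text
pos [0.6159 0.2071 0.3342] rot [ 3.1412e+00  1.0000e-03 -2.0000e-04] t 10.35 w 0.0874 F [ 0.9 -0.1 -0.1] q [ 0.62  0.37 -0.14 -0.   -1.06  0.95]
outer [0.6161 0.2099 0.0229] n 199 rms 0.0009
hole [0.6163 0.2098 0.0129] n 87 rms 0.0003
(array([  99,  120,  155, 1617,  125,  195,   35,    0,    0]), array([0.04 , 0.044, 0.048, 0.052, 0.056, 0.06 , 0.064, 0.068, 0.072,
       0.076]))
```

View pics/w6.png

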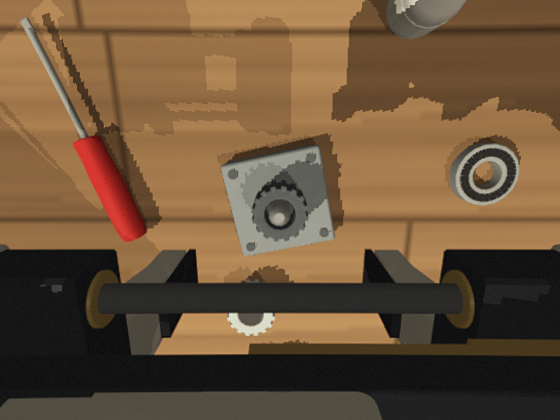

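The pinion is seated: its top is at 54 mm, concentric with the shaft at (215,278). Next is the gear.

Call:
carry_out(targets=[[[0,0,0,-0.66,0.94,0,1],[0,0,0,-0.66,0.94,0,1],[0,0,0,-0.66,0.94,0,1],[0,0,0,-0.66,0.94,0,1],[0,0,0,-0.66,0.94,0,1],[0,0,0,-0.66,0.94,0,1],[0,0,0,-0.66,0.94,0,1],[0,0,0,-0.66,0.94,0,1],[0,0,0,-0.66,0.94,0,1],[0,0,0,-0.66,0.94,0,1],[0,0,0,0,0,0,1],[0,0,0,0,0,0,1]]])

```text
t: 11.85
eef_pos: [0.4512, -0.0282, 0.3352]
ee_rot: [-3.141, -0.001, -0.001]
force: [-0.1, 0.8, -0.4]
width: 0.0878
```

```bash
python3 - <<'E'
from h import *
from station import arm
m,p,d=show(arm,"w7")
topfit(m,d,(.451,-.028),.03,.03)
topfit(m,d,(.451,-.028),.055,.012)
E
```

```text
pos [ 0.4514 -0.0279  0.3351] rot [-3.1414e+00 -6.0000e-04 -3.0000e-04] t 11.9 w 0.0878 F [-0.1  0.9  0.1] q [ 0.38  0.05 -0.56  0.   -0.96  1.19]
outer [ 0.4534 -0.0269  0.0193] n 119 rms 0.0003
hole [ 0.4535 -0.0269  0.0129] n 79 rms 0.0002
outer [ 0.4531 -0.0269  0.0421] n 404 rms 0.0015
hole [ 0.4497 -0.0269  0.0219] n 128 rms 0.0005
```

View pics/w7.png

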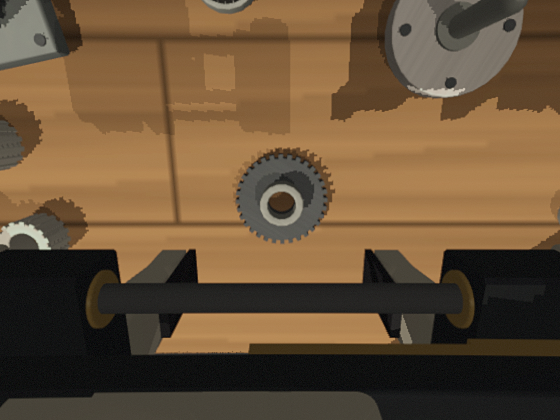

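Call:
carry_out(targets=[[[0,0,0,0.06,0.04,0.5,0.6],[0,0,0,0,0,1,0.6],[0,0,0,0,0,1,0.6],[0,0,0,0,0,1,0.6],[0,0,0,0,0,1,0.6],[0,0,0,0,0,0.7,0.6],[0,0,0,0,0,0.4,0.6],[0,0,0,0,0,0.1,0.6],[0,0,0,0,0,0,0.2],[0,0,0,0,0,0,-0.3],[0,0,0,0,0,0,-0.3],[0,0,0,0,0,0,-0.3],[0,0,0,0,0,0,-0.3],[0,0,0,0,0,0,-0.3]]], squeeze=50)

```text
t: 13.65
eef_pos: [0.4528, -0.0288, 0.1928]
ee_rot: [3.142, -0.0, 0.0]
force: [-1.2, -1.5, 5.3]
width: 0.0386
```

Call:
carry_out(targets=[[[0,0,0,0,0,-0.3,-0.3],[0,0,0,0,0,-0.9,-0.3],[0,0,0,0,0,-0.9,-0.3],[0,0,0,0,0,-0.9,-0.3],[0,0,0,0,0,-0.9,-0.3],[0,0,0,0,0,-0.9,-0.3],[0,0,0,0.53,0.8,0,-0.3],[0,0,0,0.53,0.8,0,-0.3],[0,0,0,0.53,0.8,0,-0.3],[0,0,0,0.53,0.8,0,-0.3],[0,0,0,0.53,0.8,0,-0.3],[0,0,0,0.53,0.8,0,-0.3],[0,0,0,0.53,0.8,0,-0.3],[0,0,0,0,0,0,-0.3],[0,0,0,0,0,0,-0.3]]])

```text
t: 15.52
eef_pos: [0.5448, -0.1686, 0.3118]
ee_rot: [-3.141, 0.002, -0.001]
force: [-0.0, -0.5, -5.7]
width: 0.0392
```

```bash
python3 - <<'E'
from h import *
from station import arm
m,p,d=show(arm,"w8")
shaft(m,d,(.597,-.17),.03,.092)
z=.3125-.1928
C=cloud(m,d); x,y=arm.get_state()["eef_pos"][:2]
k=(np.hypot(C[...,0]-x,C[...,1]-y)<.05)&(C[...,2]>.11)&(C[...,2]<.17); print(np.histogram(C[k][:,2],bins=np.arange(.11,.17,.004)))
topfit(m,d,(x,y),.05,z+.012,.003)
topfit(m,d,(x,y),.026,z+.03,.003)
E
```

```text
pos [ 0.5448 -0.1684  0.312 ] rot [-3.1412e+00  1.3000e-03 -2.0000e-04] t 15.57 w 0.0388 F [-0.3  0.3 -4.6] q [ 0.04  0.27 -0.35 -0.   -0.96  1.53]
shaft pts 722
axis fit [ 0.5969 -0.1675] n 96 rms 0.0001
tip [ 0.5973 -0.1677] 0.0916 272
(array([   0,    0,  207,  463, 1044, 7382,  286,  425,  467, 1810,  381,
        367,  259,  297,  314]), array([0.11 , 0.114, 0.118, 0.122, 0.126, 0.13 , 0.134, 0.138, 0.142,
       0.146, 0.15 , 0.154, 0.158, 0.162, 0.166, 0.17 ]))
outer [ 0.5499 -0.1658  0.0369] n 555 rms 0.0101
outer [ 0.5449 -0.1665  0.0194] n 314 rms 0.0039
```

View pics/w8.png

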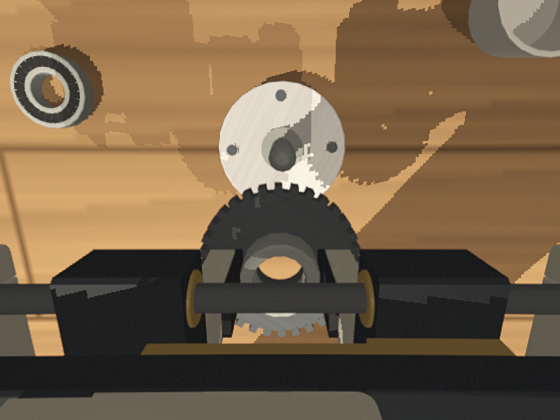

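```bash
python3 - <<'E'
from h import *
from station import arm
m=arm.camera_model("wrist"); d=np.load("w8d.npy"); C=cloud(m,d); x,y=.5448,-.1664
def fit(z,r0,r1,tol,lab):
    k=((np.hypot(C[...,0]-x,C[...,1]-y)<r1+.006)&(abs(C[...,2]-z)<tol)).astype(np.uint8)
    k[283:]=0; k[:, :225 if r1<.03 else 0]=0
    if r1<.03: k[:,338:]=0
    cs,_=cv2.findContours(k,cv2.RETR_LIST,cv2.CHAIN_APPROX_NONE); c=np.concatenate(cs)[:,0,::-1]
    W=ray(m,c,z)[:,:2]; rr=np.hypot(W[:,0]-x,W[:,1]-y)
    for r in (r0,r1):
        w=W[(abs(rr-r)<.004)]; px=c[(abs(rr-r)<.004)]
        w=w[px[:,0]<281]
        s=least_squares(lambda v:np.hypot(w[:,0]-v[0],w[:,1]-v[1])-r,[x,y],loss="soft_l1",f_scale=.0005); print(lab,r,np.round(s.x,4),len(w),np.round(np.std(s.fun),4))
fit(.1492,.013,.020,.003,"hub")
fit(.1312,.0205,.0425,.003,"disc")
E
```

```text
hub 0.013 [ 0.5451 -0.1658] 87 0.0006
hub 0.02 [ 0.5449 -0.1661] 189 0.0012
disc 0.0205 [ 0.5427 -0.1659] 130 0.0014
disc 0.0425 [ 0.5441 -0.1659] 407 0.0015
```

Call:
carry_out(targets=[[[0,0,0,0.7,0.06,0,-0.3],[0,0,0,0.7,0,0,-0.3],[0,0,0,0.68,0,0,-0.3],[0,0,0,0,0,0.4,-0.3],[0,0,0,0,0,0.45,-0.3],[0,0,0,0,0,0,-0.3],[0,0,0,0,0,0,-0.3]]])

```text
t: 16.45
eef_pos: [0.5973, -0.1704, 0.2912]
ee_rot: [3.141, 0.0, -0.0]
force: [-0.0, -0.6, -4.2]
width: 0.0388
```

```bash
python3 - <<'E'
from h import *
from station import arm
m,p,d=show(arm,"w9")
cv2.imwrite("pics/m9.png",cv2.resize(p[170:350,160:400,::-1],(800,600)))
E
```

```text
pos [ 0.5974 -0.1704  0.2915] rot [ 3.1414e+00 -5.0000e-04  0.0000e+00] t 16.5 w 0.0389 F [-0.9  0.8 -5. ] q [ 0.04  0.36 -0.26  0.   -0.95  1.53]
```

View pics/m9.png

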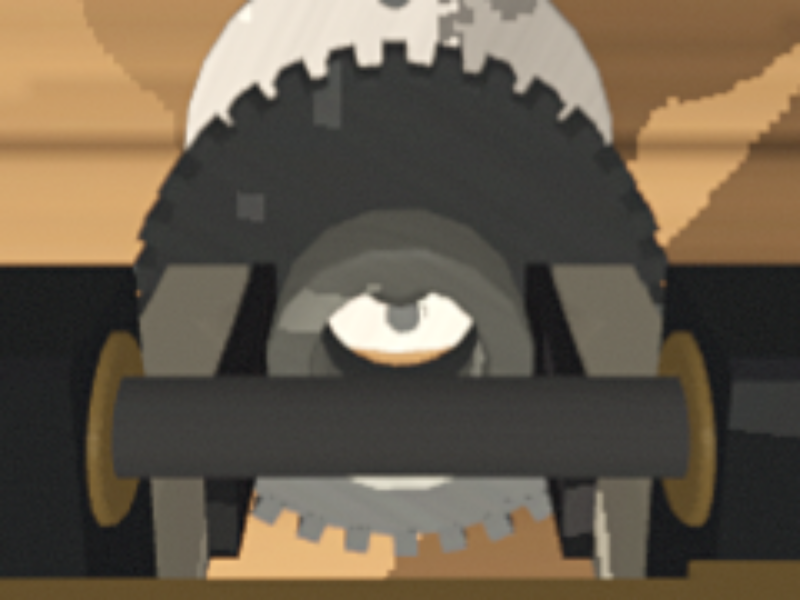

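The shaft tip shows centred in the bore at crop column 400, against a bore centre of 401. I'm lowering the gear slowly.

Call:
carry_out(targets=[[[0,0,0,0,0,0.3,-0.3],[0,0,0,0,0,0.3,-0.3],[0,0,0,0,0,0.3,-0.3],[0,0,0,0,0,0.3,-0.3],[0,0,0,0,0,0.3,-0.3],[0,0,0,0,0,0.3,-0.3],[0,0,0,0,0,0.3,-0.3],[0,0,0,0,0,0.3,-0.3],[0,0,0,0,0,0.3,-0.3],[0,0,0,0,0,0.15,-0.3],[0,0,0,0,0,0.08,-0.3],[0,0,0,0,0,0.03,-0.3],[0,0,0,0,0,0,-0.3],[0,0,0,0,0,0,-0.3]]])

```text
t: 18.25
eef_pos: [0.5975, -0.1703, 0.2174]
ee_rot: [3.142, -0.0, 0.0]
force: [-0.3, -0.4, -4.9]
width: 0.039
```

Call:
carry_out(targets=[[[0,0,0,0,0,0.03,-0.3],[0,0,0,0,0,0.03,-0.3],[0,0,0,0,0,0,-0.3],[0,0,0,0,0,0,-0.3]]])

```text
t: 18.75
eef_pos: [0.5975, -0.1703, 0.2168]
ee_rot: [3.141, -0.001, 0.0]
force: [-4.1, 1.3, 4.7]
width: 0.0393
```

Call:
carry_out(targets=[[[0,0,0,0,0,0,0.2],[0,0,0,0,0,0,0.5],[0,0,0,0,0,0,0.6],[0,0,0,0,0,-0.3,0.6],[0,0,0,0,0,-0.8,0.6],[0,0,0,0,0,-0.9,0.6],[0,0,0,0,0,-0.9,0.6],[0,0,0,0,0,-0.9,0.6],[0,0,0,0,0,-0.9,0.6],[0,0,0,0,0,0,0.6],[0,0,0,0,0,0,0.6]]])

```text
t: 20.12
eef_pos: [0.5972, -0.1703, 0.3329]
ee_rot: [-3.141, 0.0, -0.0]
force: [-0.1, -0.3, 0.4]
width: 0.0703
```

```bash
python3 - <<'E'
from h import *
from station import arm
m,p,d=show(arm,"w10")
topfit(m,d,(.597,-.168),.026,.054,.003)
topfit(m,d,(.597,-.168),.05,.036,.003)
shaft(m,d,(.597,-.17),.06,.092)
E
```

```text
pos [ 0.5971 -0.1703  0.3325] rot [-3.1414e+00  1.1000e-03 -2.0000e-04] t 20.18 w 0.07 F [ 0.2  0.3 -0.6] q [ 0.04  0.32 -0.21 -0.   -1.04  1.53]
outer [ 0.598  -0.1677  0.0183] n 193 rms 0.0032
outer [ 0.5977 -0.1676  0.0421] n 444 rms 0.0015
hole [ 0.5938 -0.1676  0.0222] n 142 rms 0.0009
shaft pts 618
axis fit [ 0.5969 -0.1675] n 175 rms 0.0002
tip [ 0.598  -0.1674] 0.0915 185
```

View pics/w10.png

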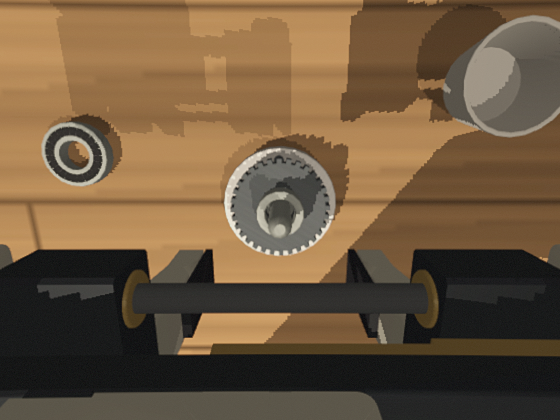

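The gear is seated hub up and concentric with the shaft at (205,280), with its disc at 36 mm. Next is the sleeve.

Call:
carry_out(targets=[[[0,0,0,-0.91,0.87,0,0.6],[0,0,0,-0.91,0.87,0,0.6],[0,0,0,-0.91,0.87,0,0.6],[0,0,0,-0.91,0.87,0,0.6],[0,0,0,-0.91,0.87,0,0.6],[0,0,0,-0.91,0.87,0,0.6],[0,0,0,-0.91,0.87,0,0.6],[0,0,0,0,0,0,0.6],[0,0,0,0,0,0,0.6]]])

```text
t: 21.3
eef_pos: [0.4376, -0.3228, 0.3329]
ee_rot: [-3.141, 0.0, -0.001]
force: [-0.1, 0.2, -0.3]
width: 0.0703
```

```bash
python3 - <<'E'
from h import *
from station import arm
m,p,d=show(arm,"w11")
topfit(m,d,(.4385,-.32),.03,.024)
E
```

```text
pos [ 0.438  -0.3226  0.3329] rot [-3.1414e+00  3.0000e-04 -3.0000e-04] t 21.35 w 0.0704 F [ 0.3 -0.1  0.4] q [-0.27  0.2  -0.38 -0.   -0.99  1.84]
outer [ 0.4392 -0.3198  0.0193] n 120 rms 0.0003
hole [ 0.4393 -0.3198  0.013 ] n 80 rms 0.0003
```

View pics/w11.png

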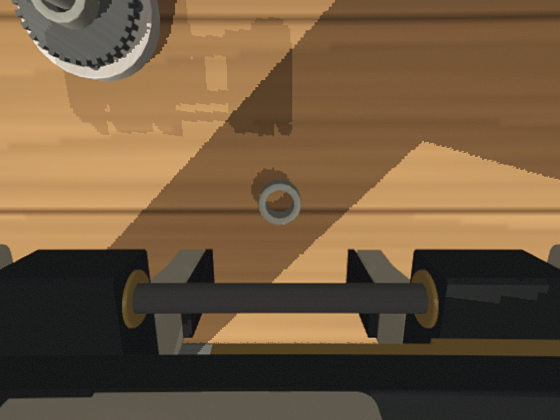

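Call:
carry_out(targets=[[[0,0,0,0.04,0,0.6,0.5],[0,0,0,0,0,1,0.5],[0,0,0,0,0,1,0.5],[0,0,0,0,0,1,0.5],[0,0,0,0,0,1,0.5],[0,0,0,0,0,0.8,0.5],[0,0,0,0,0,0.48,0.5],[0,0,0,0,0,0,0.5],[0,0,0,0,0,0,0.1],[0,0,0,0,0,0,-0.3],[0,0,0,0,0,0,-0.3],[0,0,0,0,0,0,-0.3],[0,0,0,0,0,0,-0.3]]], squeeze=30)

```text
t: 22.98
eef_pos: [0.4394, -0.3226, 0.1867]
ee_rot: [3.141, -0.001, 0.0]
force: [0.1, 1.7, 5.8]
width: 0.0384
```

Call:
carry_out(targets=[[[0,0,0,0,0,-0.4,-0.3],[0,0,0,0,0,-1,-0.3],[0,0,0,0,0,-1,-0.3],[0,0,0,0,0,-1,-0.3],[0,0,0,0,0,-1,-0.3],[0,0,0,0,0,-0.6,-0.3],[0,0,0,0.6,-0.87,0,-0.3],[0,0,0,0.6,-0.87,0,-0.3],[0,0,0,0.6,-0.87,0,-0.3],[0,0,0,0.6,-0.87,0,-0.3],[0,0,0,0.6,-0.87,0,-0.3],[0,0,0,0.6,-0.87,0,-0.3],[0,0,0,0.6,-0.87,0,-0.3],[0,0,0,0,0,0,-0.3],[0,0,0,0,0,0,-0.3]]])

```text
t: 24.85
eef_pos: [0.5438, -0.1703, 0.3108]
ee_rot: [-3.141, 0.001, 0.0]
force: [0.7, -0.2, -0.9]
width: 0.0385
```

```bash
python3 - <<'E'
from h import *
from station import arm
m,p,d=show(arm,"w12")
shaft(m,d,(.597,-.17),.06,.092)
s=arm.get_state()["eef_pos"]; x,y=s[0],s[1]+.002; z=s[2]-.1867+.024; C=cloud(m,d)
k=((np.hypot(C[...,0]-x,C[...,1]-y)<.026)&(abs(C[...,2]-z)<.003)); k[281:]=False
kk=k.astype(np.uint8); cs,_=cv2.findContours(kk,cv2.RETR_LIST,cv2.CHAIN_APPROX_NONE); c=np.concatenate(cs)[:,0,::-1]; c=c[c[:,0]<279]
W=ray(m,c,z)[:,:2]; rr=np.hypot(W[:,0]-x,W[:,1]-y)
for r in (.013,.02):
    w=W[(abs(rr-r)<.003)]; q=least_squares(lambda v:np.hypot(w[:,0]-v[0],w[:,1]-v[1])-r,[x,y],loss="soft_l1",f_scale=.0005); print(r,np.round(q.x,4),len(w),np.round(np.std(q.fun),4))
E
```

```text
pos [ 0.5437 -0.1706  0.3109] rot [-3.1415e+00  8.0000e-04 -3.0000e-04] t 24.9 w 0.0387 F [ 0.5  0.4 -0.7] q [ 0.04  0.27 -0.35 -0.   -0.95  1.53]
shaft pts 682
axis fit [ 0.5969 -0.1675] n 46 rms 0.0001
tip [ 0.5974 -0.1676] 0.0917 257
0.013 [ 0.5434 -0.1679] 77 0.0006
0.02 [ 0.5431 -0.168 ] 194 0.0011
```

View pics/w12.png

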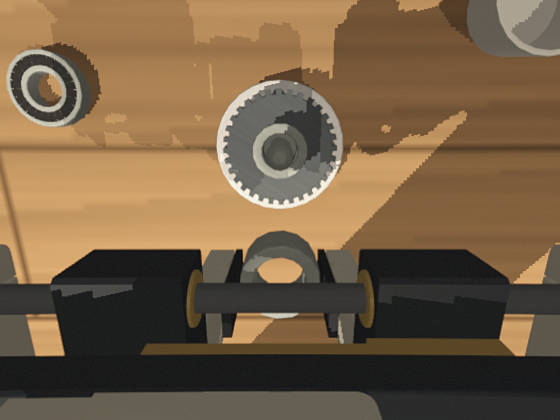

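The sleeve is held squarely, with the same y as the shaft in the wrist view. I'm moving over and lowering it.

Call:
carry_out(targets=[[[0,0,0,0.75,0,0,-0.3],[0,0,0,0.75,0,0,-0.3],[0,0,0,0.65,0,0,-0.3],[0,0,0,0,0,0,-0.3],[0,0,0,0,0,0.3,-0.3],[0,0,0,0,0,0.3,-0.3],[0,0,0,0,0,0.3,-0.3],[0,0,0,0,0,0.3,-0.3],[0,0,0,0,0,0.3,-0.3],[0,0,0,0,0,0.3,-0.3],[0,0,0,0,0,0.3,-0.3],[0,0,0,0,0,0.3,-0.3],[0,0,0,0,0,0.2,-0.3],[0,0,0,0,0,0.1,-0.3],[0,0,0,0,0,0.08,-0.3],[0,0,0,0,0,0,-0.3],[0,0,0,0,0,0,-0.3]]])

```text
t: 27.02
eef_pos: [0.598, -0.1703, 0.2419]
ee_rot: [3.142, -0.0, 0.0]
force: [0.4, 0.6, -1.1]
width: 0.0384
```

Call:
carry_out(targets=[[[0,0,0,0,0,0.04,-0.3],[0,0,0,0,0,0.03,-0.3],[0,0,0,0,0,0,-0.3],[0,0,0,0,0,0,-0.3]]])

```text
t: 27.52
eef_pos: [0.598, -0.1703, 0.2407]
ee_rot: [3.141, -0.001, 0.0]
force: [-2.4, 1.3, 5.7]
width: 0.0385
```

Call:
carry_out(targets=[[[0,0,0,0,0,0,0.1],[0,0,0,0,0,0,0.4],[0,0,0,0,0,0,0.5],[0,0,0,0,0,-0.3,0.6],[0,0,0,0,0,-0.7,1],[0,0,0,0,0,-0.9,1],[0,0,0,0,0,-0.9,1],[0,0,0,0,0,-1,1],[0,0,0,0,0,0,1],[0,0,0,0,0,0,1]]])

```text
t: 28.78
eef_pos: [0.5977, -0.1703, 0.3355]
ee_rot: [-3.141, -0.001, -0.0]
force: [-0.0, 0.1, -0.0]
width: 0.0874
```

```bash
python3 - <<'E'
from h import *
from station import arm
m,p,d=show(arm,"w13")
topfit(m,d,(.597,-.168),.026,.078,.003)
shaft(m,d,(.597,-.17),.06,.092)
E
```

```text
pos [ 0.5976 -0.1703  0.3349] rot [-3.1414e+00  2.0000e-04 -2.0000e-04] t 28.82 w 0.0876 F [-0.2  0.2  0.5] q [ 0.04  0.32 -0.21 -0.   -1.04  1.53]
outer [ 0.5977 -0.1677  0.0193] n 140 rms 0.0003
hole [ 0.5978 -0.1677  0.0129] n 93 rms 0.0002
shaft pts 2037
axis fit [ 0.5983 -0.1678] n 1602 rms 0.0074
tip [ 0.5977 -0.1677] 0.0916 174
```

View pics/w13.png

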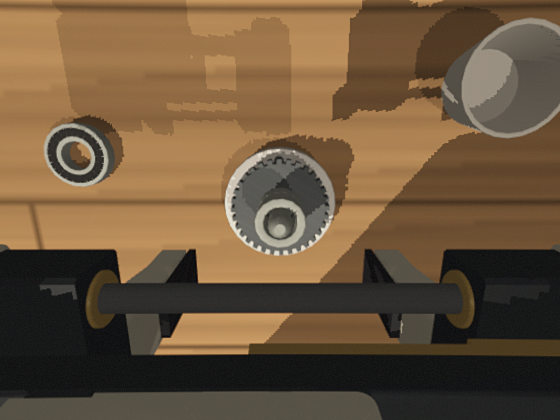

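Call:
carry_out(targets=[[[0,0,0,0.21,-0.92,0,1],[0,0,0,0.21,-0.92,0,1],[0,0,0,0.21,-0.92,0,1],[0,0,0,0.21,-0.92,0,1],[0,0,0,0.21,-0.92,0,1],[0,0,0,0.21,-0.92,0,1],[0,0,0,0.21,-0.92,0,1],[0,0,0,0.21,-0.92,0,1],[0,0,0,0,0,0,1],[0,0,0,0,0,0,1]]])

```text
t: 30.08
eef_pos: [0.6399, 0.014, 0.3348]
ee_rot: [3.141, 0.0, 0.0]
force: [-0.3, 0.6, 0.3]
width: 0.0877
```

```bash
python3 - <<'E'
from h import *
from station import arm
m,p,d=show(arm,"w14")
topfit(m,d,(.64,.0155),.035,.014,.004)
E
```

```text
pos [0.6399 0.0136 0.3349] rot [ 3.1415e+00  3.0000e-04 -2.0000e-04] t 30.12 w 0.0876 F [ 0.1 -0.5 -0. ] q [ 0.33  0.35 -0.16  0.   -1.06  1.25]
outer [0.6422 0.0183 0.0282] n 168 rms 0.0003
hole [0.6423 0.0184 0.013 ] n 77 rms 0.0003
```

View pics/w14.png

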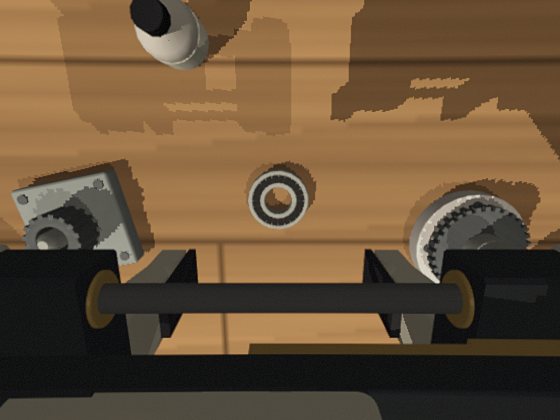

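The sleeve is seated on the hub, with its top at 78 mm and concentric. The bearing shows at (198,278), and I'm grasping it now.

Call:
carry_out(targets=[[[0,0,0,0.07,-0.1,0.6,1],[0,0,0,0,0,1,1],[0,0,0,0,0,1,1],[0,0,0,0,0,1,1],[0,0,0,0,0,1,1],[0,0,0,0,0,0.9,1],[0,0,0,0,0,0.5,1],[0,0,0,0,0,0.12,1],[0,0,0,0,0,0,0.6],[0,0,0,0,0,0,0.3],[0,0,0,0,0,0,0.1],[0,0,0,0,0,0,0.1],[0,0,0,0,0,0,0.1],[0,0,0,0,0,0,0.1]]], squeeze=35)

```text
t: 31.88
eef_pos: [0.6419, 0.0163, 0.1825]
ee_rot: [-3.142, -0.001, 0.0]
force: [-0.7, 0.6, 5.7]
width: 0.0557
```

Call:
carry_out(targets=[[[0,0,0,0,0,-0.4,0.1],[0,0,0,0,0,-0.9,0.1],[0,0,0,0,0,-0.9,0.1],[0,0,0,0,0,-0.9,0.1],[0,0,0,0,0,-0.9,0.1],[0,0,0,0,0,-0.9,0.1],[0,0,0,-0.46,0.93,0,0.1],[0,0,0,-0.46,0.93,0,0.1],[0,0,0,-0.46,0.93,0,0.1],[0,0,0,-0.46,0.93,0,0.1],[0,0,0,-0.46,0.93,0,0.1],[0,0,0,-0.46,0.93,0,0.1],[0,0,0,-0.46,0.93,0,0.1],[0,0,0,-0.46,0.93,0,0.1],[0,0,0,0,0,0,0.1],[0,0,0,0,0,0,0.1]]])

```text
t: 33.88
eef_pos: [0.5495, -0.1703, 0.3045]
ee_rot: [-3.142, -0.0, -0.001]
force: [-0.1, -0.2, -1.4]
width: 0.0559
```

```bash
python3 - <<'E'
from h import *
from station import arm
m,p,d=show(arm,"w15")
shaft(m,d,(.597,-.17),.079,.092)
s=arm.get_state()["eef_pos"]; x,y=s[0],s[1]+.002; z=s[2]-.1825+.014; C=cloud(m,d)
k=((np.hypot(C[...,0]-x,C[...,1]-y)<.04)&(C[...,2]>.11)&(C[...,2]<.16)); print(np.histogram(C[k][:,2],bins=np.arange(.11,.16,.004)),z)
k=((np.hypot(C[...,0]-x,C[...,1]-y)<.034)&(abs(C[...,2]-z)<.003)); k[281:]=False
kk=k.astype(np.uint8); cs,_=cv2.findContours(kk,cv2.RETR_LIST,cv2.CHAIN_APPROX_NONE); c=np.concatenate(cs)[:,0,::-1]; c=c[c[:,0]<279]
W=ray(m,c,z)[:,:2]; rr=np.hypot(W[:,0]-x,W[:,1]-y)
for r in (.013,.029):
    w=W[(abs(rr-r)<.004)]; q=least_squares(lambda v:np.hypot(w[:,0]-v[0],w[:,1]-v[1])-r,[x,y],loss="soft_l1",f_scale=.0005); print(r,np.round(q.x,4),len(w),np.round(np.std(q.fun),4))
E
```

```text
pos [ 0.5497 -0.1699  0.3045] rot [ 3.1416e+00 -3.0000e-04 -1.0000e-04] t 33.92 w 0.0561 F [-0.   0.2 -2.1] q [ 0.04  0.28 -0.35  0.   -0.94  1.53]
shaft pts 763
axis fit [ 0.5984 -0.1683] n 104 rms 0.0068
tip [ 0.5974 -0.1675] 0.0916 272
(array([   0,    0,    0,  128,  293,  400, 5124,  228,  268,  342,  166,
        205]), array([0.11 , 0.114, 0.118, 0.122, 0.126, 0.13 , 0.134, 0.138, 0.142,
       0.146, 0.15 , 0.154, 0.158])) 0.1359510972666933
0.013 [ 0.5499 -0.1677] 85 0.0009
0.029 [ 0.5493 -0.1679] 241 0.0012
```

View pics/w15.png

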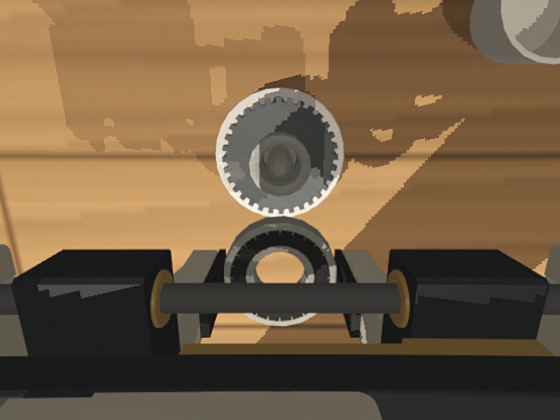

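Call:
carry_out(targets=[[[0,0,0,0.7,0,0,0.1],[0,0,0,0.7,0,0,0.1],[0,0,0,0.5,0,0,0.1],[0,0,0,0,0,0,0.1],[0,0,0,0,0,0.3,0.1],[0,0,0,0,0,0.3,0.1],[0,0,0,0,0,0.3,0.1],[0,0,0,0,0,0.3,0.1],[0,0,0,0,0,0.25,0.1],[0,0,0,0,0,0.15,0.1],[0,0,0,0,0,0.1,0.1],[0,0,0,0,0,0.05,0.1],[0,0,0,0,0,0,0.1],[0,0,0,0,0,0,0.1]]])

```text
t: 35.67
eef_pos: [0.5973, -0.1698, 0.2609]
ee_rot: [3.142, -0.0, -0.0]
force: [0.0, -0.3, -2.2]
width: 0.0562
```

Call:
carry_out(targets=[[[0,0,0,0,0,0.03,0.1],[0,0,0,0,0,0,0.1],[0,0,0,0,0,0,0.1]]])

```text
t: 36.05
eef_pos: [0.5973, -0.1698, 0.2605]
ee_rot: [3.141, -0.001, 0.0]
force: [-2.4, 1.4, 3.5]
width: 0.0561
```

The force has reversed, so the bearing is on the sleeve. I'm releasing it and retreating.

Call:
carry_out(targets=[[[0,0,0,0,0,0,0.5],[0,0,0,0,0,0,0.8],[0,0,0,0,0,0,1],[0,0,0,0,0,0,1],[0,0,0,0,0,-0.3,1],[0,0,0,0,0,-0.7,1],[0,0,0,0,0,-0.9,1],[0,0,0,0,0,-0.9,1],[0,0,0,0,0,-0.9,1],[0,0,0,0,0,0,1],[0,0,0,0,0,0,1]]])

```text
t: 37.42
eef_pos: [0.597, -0.1698, 0.3528]
ee_rot: [-3.141, -0.001, -0.0]
force: [0.6, -0.3, -0.1]
width: 0.0877
```

```bash
python3 - <<'E'
from h import *
from station import arm
m,p,d=show(arm,"w16")
topfit(m,d,(.597,-.168),.035,.092,.003)
topfit(m,d,(.597,-.168),.05,.036,.003)
p,d=arm.grab_frame("scene"); cv2.imwrite("pics/scene9.png",cv2.resize(p[130:400,90:450,::-1],(800,600)))
E
```

```text
pos [ 0.5969 -0.1697  0.3522] rot [-3.1414e+00  4.0000e-04 -2.0000e-04] t 37.48 w 0.0878 F [ 0.1  0.9 -0.2] q [ 0.04  0.31 -0.19 -0.   -1.08  1.53]
outer [ 0.5975 -0.1672  0.0282] n 202 rms 0.0002
hole [ 0.5976 -0.1672  0.013 ] n 93 rms 0.0002
outer [ 0.5978 -0.1677  0.0408] n 399 rms 0.0077
```

View pics/w16.png

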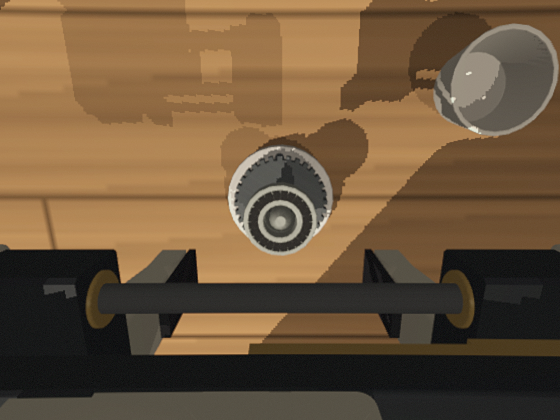

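View pics/scene9.png

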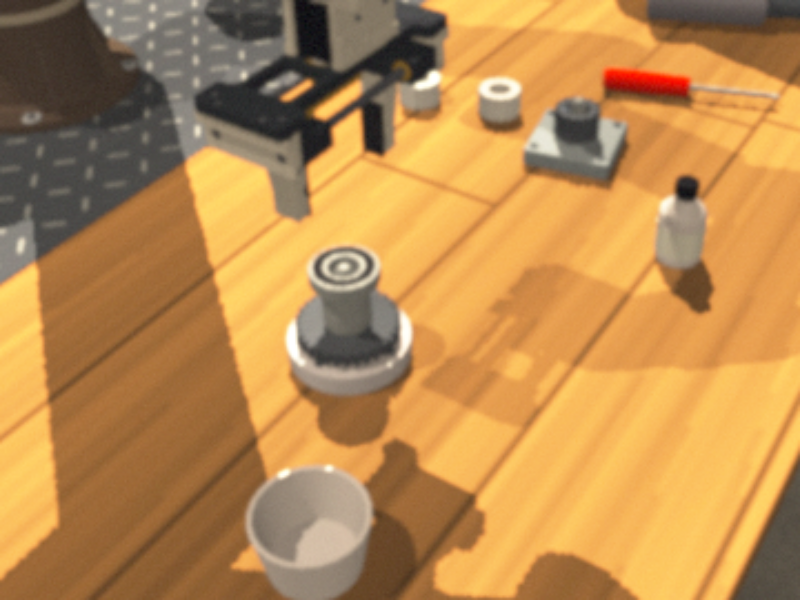

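The wrist view shows the bearing concentric with the shaft at (222,280), its top at 92 mm. The scene view shows the full stack, the dark pinion on the short shaft, and the bystanders untouched.

```bash
python3 -c "
from station import arm
print(arm.job_done())"
```

```text
the job is handed in; nothing more can be done
None
```

All four parts are fitted and the job is handed in at about 37.5 s of the 122 s allowed. The dark pinion is on the short shaft. The gear, sleeve and bearing are stacked on the tall shaft. Each part was lowered until the wrist force showed it had landed, then released.

**Heights:** the last wrist-camera checks found these top faces, all matching the stacked heights:

| Part | Top face above the bench |
|---|---|
| Pinion | 54 mm |
| Gear disc | 36 mm |
| Sleeve | 78 mm |
| Bearing | 92 mm |

**Centring:** the gear, sleeve and bearing were within about 1 mm of the tall shaft's axis. The pinion was checked right after it was placed and was equally close to the short shaft's axis.

**Bystanders:** the last scene picture shows the bottle, tub and screwdriver where they were. I judged this by eye and did not measure them again. The white look-alikes were left alone.

**Disagreements:**
- The wrist camera read y 2–6 mm higher than the top camera. I cancelled this by measuring the held part and the shaft in the same wrist picture.
- After the bearing went on, the gear's outline fit was poor (7.7 mm rms) because the bearing hides part of it. Its earlier fit, taken before the sleeve and bearing went on, was good.
- Once the sleeve was on, the shaft-axis fit was also poor (about 7 mm rms), so I used the shaft tip for alignment instead.

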